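# Four clicks of beans into the sample pan

### The job

Put the black sample pan flat on the table right under the dispenser's spout and let go of it; only then draw the dispenser's gate lever round from its closed stop by four clicks, no further, and keep hold of it there, because the spring shuts the gate as soon as it is let go. Finish while still holding the lever at the fourth click, with the pan under the spout; never let it reach the fifth click, and leave the mug and the two bowls where they are.

Things in the scene. Friction and masses are not known exactly. Their poses are not given: they have to be found in the camera images.
- dispenser: Fixed bean dispenser: grey column (45 x 60 mm, 312 mm high) on a dark foot, carrying a steel hopper (100 mm across, 215 to 350 mm high) over a valve and spout. Origin on the table straight under the spout, on the gate lever's vertical axis; z up, -x its open front, +x to the column. Column and foot: x 70 to 220 mm, y within 80 mm; under the spout it is open in front and at the sides.
- spout (a point): Centre of the spout's mouth (28 mm across), 95 mm above the table, straight above the dispenser's origin.
- gate_lever (a joint): Lever angle, rad: 0 at the closed stop (start), grows clockwise from above (dispenser -y side to front), stop 1.15. A pawl clicks over a tooth top at 0.1, 0.3, 0.5, 0.7, 0.9 (clicks 1 to 5) and lies between teeth at 0.2, 0.4, 0.6, 0.8. Closing spring 3.2 N at the knob, 4.6 N at 0.8; a tooth adds about 2 N on its way up, most at its foot, takes as much past its top. Let go, it shuts.
- gate_knob (a point): Middle of the black upright knob on the lever's end: cylinder 18 mm across, centre line 140 mm from the dispenser's axis, free from 192 to 234 mm above the table, this point at 218. The flat arm (14 mm wide, top at 188 mm) lies under it. In the dispenser's x, y it is at (24, -138) mm at joint 0, (-82, -113) at 0.8. The hopper (radius 50 mm about the axis) stands beside it.
- pan: Loose black sample pan, 150 g: round open bowl 90 mm across and 28 mm high with a straight level handle. Origin under the bowl's centre; the handle points along the pan's -x, from 43 to 155 mm from the centre, 16 mm wide (y), 16 to 28 mm above the table.
- pan_grip (a point): Point in the pan's handle to grip, 115 mm from the bowl's centre, 22 mm above the table.
- mug: Bystander: white mug, 84 mm across, 85 mm high, loose. Origin under its centre.
- bowl_far: Bystander: white cupping bowl, 100 mm across, 60 mm high, loose, farther from the robot than the pan. Origin under its centre.
- bowl_left: Bystander: white cupping bowl, 100 mm across, 60 mm high, loose, to the left of the pan. Origin under its centre.

How it is judged:
On the way:
1. the pan stands flat under the spout, let go, with the gate still closed (horizontal distance between pan and spout below 0.025 m and height (world z) of pan below 0.006 m and angle between pan's own z axis and vertical below 0.12 rad and linear speed of pan below 0.02 m/s and contact force between the fingers and pan below 0.1 N and value of joint gate_lever below 0.1 rad), for 0.2 s.
At the end, for the whole second after the job is handed in: The fingers hold the lever (contact over 1 N) still between the fourth and the fifth click (0.71 to 0.89 rad); the pan stands flat on the table, let go and at rest, its centre within 25 mm of the spout's axis (horizontal distance between pan and spout below 0.025 m and height (world z) of pan below 0.006 m and angle between pan's own z axis and vertical below 0.12 rad and linear speed of pan below 0.02 m/s and contact force between the fingers and pan below 0.1 N and value of joint gate_lever between 0.71 and 0.89 rad and velocity of joint gate_lever between -0.05 and 0.05 rad/s and contact force between the fingers and gate_lever above 1 N); the arm keeps its last pose, push and grip.
It fails at once if the gate is opened by a click while the pan's centre is more than 40 mm from the spout's axis (value of joint gate_lever above 0.1 rad and horizontal distance between pan and spout above 0.04 m).
It fails at once if the lever passes the fifth click (value of joint gate_lever above 0.91 rad).
It fails at once if the mug or a bowl is moved by more than 20 mm (distance of any of mug, bowl_far, bowl_left from where it was at the start of the episode above 0.02 m).
It also fails if it takes over 70 s, if anything falls off the work surface, if the arm or the gripper's body presses on something with over 40 N, if the wrist force passes 120 N, or if a joint passes its speed limit or range.

### The arm

A 6-joint arm with a two-finger parallel gripper is mounted at the origin on the work surface. World frame = base frame: x ahead of the robot, y to its left, z up, the work surface at z = 0. Lengths are in m, angles in rad, forces in N, time in s.
With the tool pointing down it reaches from about 0.35 to 0.975 m from the base axis. Payload 4.9 kg.
Tool frame: the origin (TCP) lies midway between the tips of the shut fingers; the grasp point (between the pads) lies 19 mm behind it; z points along the fingers, y is the line along which they close (so a half turn about z gives the same grasp; the last joint's range is limited). The gripper opens to 85 mm and grips with 20 to 120 N. Pads are 22 mm wide; open, the fingers measure 114 mm over their backs; the gripper's body (76 mm by 85 mm) begins 54 mm behind the grasp point. The pads swing forward as they close: fully open they stand 13 mm farther back than shut.
Start: joints at [-1.461, 0.053, 1.613, -0, 1.476, -0.119], TCP at [0.142, -0.609, 0.231] pointing down, gripper open.
Joint ranges: [-3.01, 3.01], [-1.01, 2.22], [0.06, 2.58], [-1.02, 4.17], [0.09, 2.62], [-3.14, 3.14]. Speed limits (rad/s): [2.57, 2.57, 3.14, 3.14, 3.14, 3.14].

### API

Orientations are given as a unit quaternion [w, x, y, z].
In Python, from plant import state, grab_frame, job_done, cut_out, place_of gives the robot as it stands.
- The arm moves only by the tool jog_arm, never from a script. Its argument "motion" is text: rows parted by semicolons, each of 7 numbers parted by spaces: the opening in per cent of the stroke, from 0 (shut) to 100 (fully open), then the shift along the tool's x, y, z as a fraction of full scale, then the turn, a rotation vector about the tool's x, y, z as a fraction of full scale. A call has exactly 5 rows; each row is the pose to reach, as a shift and turn from the pose commanded when the call began, along the tool's axes at that moment; what a row does not reach only later rows make up. Full scale, the value 1, is 50 cm for a shift and 1.5 rad for a turn. A row lasts 1/8 s, in which the tool goes at most 62.5 mm and 10.7 degrees, less where a joint would pass 70% of its speed; a pose out of reach is approached as far as the arm can. A call with a number of a shift or a turn outside -1 to 1 is refused whole. A call with a gripper value outside its range is refused whole. The fingers move at their own pace and stop on an object; the grip force is fixed at half the most. Time passes only in rows, so rows that repeat a pose let the fingers close, or fill a call up. It gives the time, the measured TCP pose, the force, the opening and the grip force at its end, in the units of the state.
- state(): the state, without advancing time (a new reading comes with each control period).
- grab_frame(name): name is "side" or "top" or "wrist"; returns a dict with "color" (420x560x3 uint8, red, green, blue), "range_z" (420x560 float32, m along the optical axis (not along the pixel's ray), 0 where there is no reading), "intrinsics" (3x3 intrinsics, pixels), "world_from_camera" (4x4, takes a point from camera to world coordinates). Camera axes: x right, y up, looking along -z (the intrinsics and any distortion apply to the point x, -y, -z); pixel columns grow to the right and rows downward; lengths in m; the calibration is good to about 2 mm. A picture is of the moment at which its call begins.
- job_done(): hands the job in; it is judged then, once.
Trained networks look in the newest picture that a camera, given by its name, has taken for a name from the list of things; names that differ only in an ending like _2 or _b are one class to them, and where a whole thing is asked for, a point or a joint stands for the part that bears it (a point fixed in the world has none). Each returns a list of dicts, best first, with "p" (0 to 1); they miss things now and then, are a little off and sometimes report something else, mostly with a low value. They report only what shows in the picture. A call takes as long as a camera call.
- cut_out(camera, thing): "pixels" (420x560 bool, what is visible of it).
- place_of(camera, thing): "at" ([x, y, z] in m, in world coordinates, good to about 4 mm: a listed point, or the origin of a listed thing).
The state is a dict: "time": time; "joint_pos": joint angles; "joint_vel": joint speeds; "joint_efforts": joint torques, N m; "tool_pos": TCP position; "tool_rot": TCP orientation; "contact_force": force on the tool from outside, world axes, zero at the start; "ft_torque": the same for the moment, N m; "gripper_width": opening from 0.0 (shut) to 1.0 (fully open); "grasp_force": force on a finger pad.
Only numpy, scipy, OpenCV 4.12 (cv2) and the standard library are available. Lean on these libraries where they do the work, as an engineer would, in place of code of your own. Each camera call takes 0.05 s, during which the arm holds its last target. There are 200 camera calls.

## Working session

There is one attempt and no reset: what is moved stays moved. The work goes in short steps, Python scripts to look and compute and a tool call to move; the robot and the scene stay as the last step left them, time stands still between calls to the robot, and variables do not carry over. Pictures are saved under pics/ and viewed, at most 10 in all, crops included, and the job is handed in when it is done.

Besides the shell and the picture viewer there is one more tool, called after ">>>" as name(argument=value, ...), one argument or row to a line, values as JSON. jog_arm: Moves the arm, as the interface text tells. Shift numbers are shares of 50 cm and turn numbers shares of 1.5 rad, none past 1 either way. Its arguments: {"type":"object","properties":{"motion":{"type":"string"}},"required":["motion"]}

```bash
ls; mkdir -p pics; cat > h.py <<'E'
import numpy as np, cv2
from plant import *
from scipy.spatial.transform import Rotation as R
def rot(q): return R.from_quat([q[1],q[2],q[3],q[0]])
def pts(f,m):
    v,u=np.nonzero(m&(f["range_z"]>0)); z=f["range_z"][v,u]; K=f["intrinsics"]
    p=np.c_[(u-K[0,2])/K[0,0]*z,-(v-K[1,2])/K[1,1]*z,-z]
    T=f["world_from_camera"]; return p@T[:3,:3].T+T[:3,3]
E
python3 - <<'E'
from h import *
s=state(); print(s)
for c in ["top","side"]:
    f=grab_frame(c); cv2.imwrite(f"pics/{c}0.png",f["color"][:,:,::-1])
    for t in ["dispenser","spout","gate_knob","gate_lever","pan","pan_grip","mug","bowl_far","bowl_left"]:
        try: print(c,t,[(np.round(d["at"],4).tolist(),round(d["p"],2)) for d in place_of(c,t)[:3]])
        except Exception as e: print(c,t,e)
E
```

```text
pics
{'time': 0.0, 'joint_pos': array([-1.46102145e+00,  5.33611519e-02,  1.61427419e+00,  1.66768648e-05,
        1.47600894e+00, -1.19029638e-01]), 'joint_vel': array([-9.16677653e-04,  7.14106799e-04, -9.04994464e-04,  8.37470556e-05,
       -4.92912840e-05,  1.73817410e-04]), 'joint_efforts': array([ 1.40619370e-03, -3.93679941e+01, -3.70179319e+01,  1.13592301e-05,
        7.10420820e-03,  1.25872552e-05]), 'tool_pos': array([ 0.14167725, -0.60809731,  0.2300722 ]), 'tool_rot': array([-1.02576572e-03,  9.93462764e-01,  1.14152023e-01,  1.30469167e-05]), 'contact_force': array([ 1.25906635, -1.62599835, -0.25915883]), 'ft_torque': array([0.01220448, 0.00847989, 0.01043889]), 'grasp_force': 0.0, 'gripper_width': 1.0030817541643193}
top dispenser []
top spout []
top gate_knob [([0.65, -0.1662, 0.2174], 0.55)]
top gate_lever it knows: bowl_far, bowl_left, dispenser, gate_knob, mug, pan, pan_grip, spout
top pan [([0.5727, 0.2672, 0.0002], 0.87)]
top pan_grip [([0.4575, 0.2721, 0.0227], 0.76)]
top mug [([0.4981, -0.3985, 0.0012], 0.8)]
top bowl_far [([0.7605, 0.278, -0.0028], 0.69)]
top bowl_left [([0.6157, 0.4754, -0.001], 0.6)]
side dispenser []
side spout [([0.6016, -0.0284, 0.095], 0.64)]
side gate_knob [([0.6461, -0.1642, 0.2163], 0.98)]
side gate_lever it knows: bowl_far, bowl_left, dispenser, gate_knob, mug, pan, pan_grip, spout
side pan [([0.5689, 0.2659, -0.0025], 0.54)]
side pan_grip [([0.4637, 0.278, 0.0206], 0.65)]
side mug [([0.4996, -0.3945, 0.0023], 0.65)]
side bowl_far [([0.7565, 0.2826, -0.0005], 0.82), ([0.5969, -0.0275, 0.0946], 0.29)]
side bowl_left [([0.6077, 0.4801, 0.0001], 0.8)]
```

View pics/top0.png

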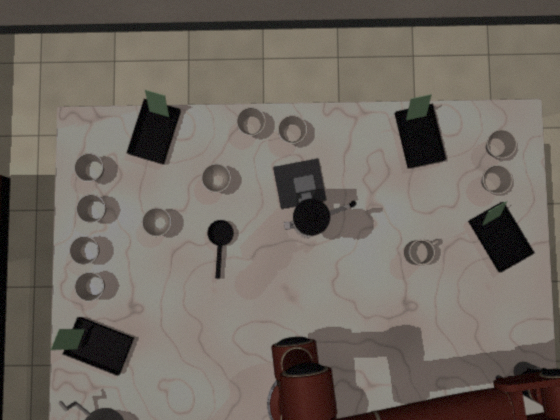

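View pics/side0.png

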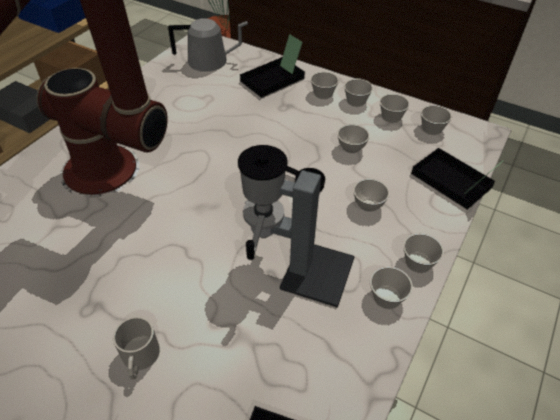

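```bash
python3 - <<'E'
from h import *
# hopper rim circle (z 350) and dispenser column top, pan from black pts
f=grab_frame("top"); P=pts(f,np.ones((420,560),bool))
a=P[(abs(P[:,2]-.35)<.004)&(abs(P[:,0]-.62)<.2)]; print("hop",len(a),a.min(0),a.max(0))
(cx,cy),r=cv2.minEnclosingCircle(a[:,:2].astype(np.float32)); print(cx,cy,r)
c=P[(abs(P[:,2]-.312)<.004)&(abs(P[:,0]-.7)<.2)]; print("col",len(c), cv2.minAreaRect(c[:,:2].astype(np.float32)) if len(c) else 0)
k=P[(abs(P[:,2]-.234)<.005)&(np.hypot(P[:,0]-.65,P[:,1]+.165)<.03)]; print("knob",len(k),k.mean(0))
d=cut_out("top","pan")[0]; p=pts(f,d["pixels"]); 
b=p[(p[:,2]>.02)&(p[:,2]<.04)]; h=b[b[:,0]<.51]; print("handle",len(h),h.mean(0),h.min(0),h.max(0),np.polyfit(h[:,0],h[:,1],1))
r_=b[b[:,0]>.53]; print(cv2.minEnclosingCircle(r_[:,:2].astype(np.float32)))
E
```

```text
hop 46 [ 0.58960312 -0.07271944  0.34608175] [ 0.64602502 -0.00343371  0.35397135]
0.624634861946106 -0.03733958303928375 0.03773560747504234
col 227 ((0.6981557011604309, -0.01184380054473877), (0.045231014490127563, 0.05982169881463051), 10.274619102478027)
knob 24 [ 0.64769604 -0.16103281  0.23452817]
handle 101 [0.46406364 0.27379954 0.02846021] [0.42334446 0.26446675 0.02036994] [0.50717049 0.2824882  0.0387008 ] [-0.06081547  0.30202179]
((0.5749119520187378, 0.2670459747314453), 0.045015186071395874)
```

The top picture shows the hopper at (311,217), the knob at (352,204), and the pan bowl at (220,232) with its handle running down to (219,275). The side picture agrees, with the spout at (262,210) and the knob at (250,250). The dispenser is near (0.600,-0.030) with a yaw of about 10°, and the pan is at (0.573,0.267).

```bash
cat >> h.py <<'E'
def down(yaw,tilt=0):
    c,s=np.cos(yaw),np.sin(yaw)
    return R.from_matrix(np.array([[c,s,0],[s,-c,0],[0,0,-1]]))*R.from_euler('y',tilt)
def plan(p,yaw,tilt=0,pos=None,r=None):
    s=state(); r0=rot(s["tool_rot"]) if r is None else r; p0=s["tool_pos"] if pos is None else pos
    d=r0.inv().apply(np.array(p)-p0)/.5; w=(r0.inv()*down(yaw,tilt)).as_rotvec()/1.5
    print("go",np.round(d,3),np.round(w,3),"dist",round(float(np.linalg.norm(d)*.5),3),"rotdeg",round(float(np.linalg.norm(w)*86),1))
E
python3 - <<'E'
from h import *
plan([.30,-.33,.24],0.1)
r=down(.1);plan([.44,.05,.20],-.06,.3,np.array([.30,-.33,.24]),r)
E
```

```text
go [ 0.435 -0.471 -0.017] [ 0.    -0.     0.086] dist 0.321 rotdeg 7.4
go [ 0.354 -0.728  0.08 ] [-0.016  0.2    0.106] dist 0.407 rotdeg 19.5
```

>>> jog_arm(
  motion="100 0.08 -0.09 0 0 0 0.02; 100 0.17 -0.19 -0.01 0 0 0.04; 100 0.26 -0.28 -0.015 0 0 0.06; 100 0.35 -0.38 -0.017 0 0 0.086; 100 0.435 -0.47 -0.017 0 0 0.086",
)

```text
time: 1.62
tool_pos: [0.2958, -0.3377, 0.2401]
tool_rot: [0.0, 0.999, 0.049, 0.0]
contact_force: [0.9, 0.2, -0.1]
gripper_width: 1.002
grasp_force: 0.0
```

```bash
python3 - <<'E'
from h import *
print(state()["tool_pos"]); plan([.41,-.05,.20],0,.3)
E
```

```text
[ 0.29578808 -0.33772833  0.2401409 ]
go [ 0.284 -0.55   0.08 ] [-0.009  0.199  0.066] dist 0.312 rotdeg 18.1
```

>>> jog_arm(
  motion="100 0.05 -0.11 0.015 0 0.04 0.013; 100 0.11 -0.22 0.03 0 0.08 0.03; 100 0.17 -0.33 0.045 0 0.12 0.04; 100 0.23 -0.44 0.06 -0.01 0.16 0.05; 100 0.284 -0.55 0.08 -0.01 0.2 0.066",
)

```text
time: 2.25
tool_pos: [0.4092, -0.0512, 0.2006]
tool_rot: [0.0, 0.988, -0.001, 0.152]
contact_force: [1.3, -0.2, 1.4]
gripper_width: 1.005
grasp_force: 0.0
```

```bash
python3 - <<'E'
from h import *
print(state()["tool_pos"]); plan([.42,.25,.14],-.06,.35)
E
```

```text
[ 0.40917652 -0.05124594  0.20060854]
go [-0.017 -0.603  0.122] [-0.012  0.03   0.037] dist 0.307 rotdeg 4.2
```

>>> jog_arm(
  motion="100 0 -0.12 0.02 0 0 0.01; 100 -0.005 -0.24 0.05 0 0.01 0.02; 100 -0.01 -0.36 0.07 0 0.02 0.03; 100 -0.015 -0.48 0.1 -0.01 0.03 0.037; 100 -0.017 -0.603 0.122 -0.01 0.03 0.037",
)

```text
time: 2.88
tool_pos: [0.4178, 0.2511, 0.1391]
tool_rot: [0.003, 0.985, -0.028, 0.172]
contact_force: [1.5, -0.3, 0.1]
gripper_width: 1.002
grasp_force: 0.0
```

```bash
python3 - <<'E'
from h import *
f=grab_frame("wrist"); cv2.imwrite("pics/w1.png",f["color"][:,:,::-1])
for t in ["pan","pan_grip"]: print(t,[(d["at"],d["p"]) for d in place_of("wrist",t)])
d=cut_out("wrist","pan")
if d:
    p=pts(f,d[0]["pixels"]); h=p[(p[:,2]>.02)&(p[:,2]<.034)&(p[:,0]<.51)]
    print(len(h),h.mean(0),h.min(0),h.max(0),np.polyfit(h[:,0],h[:,1],1))
E
```

```text
pan [([0.5768, 0.2642, 0.0004], 0.82)]
pan_grip [([0.4624, 0.274, 0.0264], 0.68)]
2126 [0.46465191 0.27499213 0.02794765] [0.41990209 0.26476581 0.020168  ] [0.50997852 0.28560213 0.03122619] [-0.06737496  0.30629803]
```

View pics/w1.png

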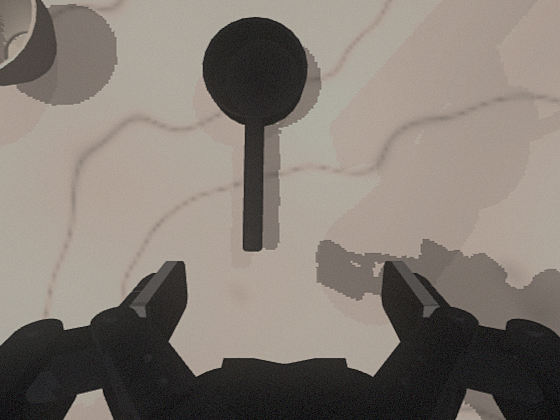

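The wrist picture shows the pan bowl at (255,70) and its handle down to (252,250), between the fingers and clear of the bowl at top left.

```bash
python3 - <<'E'
from h import *
plan([.464,.275,.06],-.067,.35);plan([.464,.275,.008],-.067,.35)
E
```

```text
go [ 0.032 -0.055  0.178] [-0.004  0.004  0.008] dist 0.095 rotdeg 0.8
go [-0.003 -0.055  0.276] [-0.004  0.004  0.008] dist 0.141 rotdeg 0.8
```

>>> jog_arm(
  motion="60 0.016 -0.03 0.09 0 0 0.005; 60 0.032 -0.055 0.178 0 0 0.008; 60 0.02 -0.055 0.21 0 0 0.008; 60 0.008 -0.055 0.245 0 0 0.008; 60 -0.003 -0.055 0.276 0 0 0.008",
)

```text
time: 3.7
tool_pos: [0.4658, 0.2728, 0.0095]
tool_rot: [0.002, 0.984, -0.035, 0.172]
contact_force: [0.2, -0.9, 1.3]
gripper_width: 0.6
grasp_force: 0.0
```

>>> jog_arm(
  motion="40 0 0 0 0 0 0; 20 0 0 0 0 0 0; 0 0 0 0 0 0 0; 0 0 0 0 0 0 0; 0 0 0 0 0 0 0",
)

```text
time: 4.32
tool_pos: [0.4659, 0.2742, 0.0098]
tool_rot: [0.002, 0.984, -0.034, 0.172]
contact_force: [-0.8, -1.6, 3.2]
gripper_width: 0.167
grasp_force: 61.1
```

```bash
python3 - <<'E'
from h import *
s=state(); print(s["tool_pos"],s["gripper_width"],s["grasp_force"],s["contact_force"])
p=s["tool_pos"]; plan(p+[0,0,.04],-.067,.35)
plan(p+[-.02,-.25,.04],.05,.35)
E
```

```text
[0.46587886 0.27420976 0.00976236] 0.16661687131013977 61.118667125701904 [-0.8029815  -1.58155481  3.22579693]
go [ 0.027 -0.001 -0.075] [-0.005  0.002 -0.003] dist 0.04 rotdeg 0.5
go [ 0.023  0.501 -0.081] [ 0.022  0.002 -0.076] dist 0.254 rotdeg 6.8
```

>>> jog_arm(
  motion="0 0.013 0 -0.037 0 0 0; 0 0.027 0 -0.075 0 0 0; 0 0.025 0.1 -0.078 0.005 0 -0.02; 0 0.024 0.22 -0.08 0.01 0 -0.04; 0 0.023 0.33 -0.081 0.015 0 -0.055",
)

```text
time: 4.95
tool_pos: [0.4501, 0.1081, 0.0492]
tool_rot: [-0.002, 0.985, 0.009, 0.172]
contact_force: [0.4, -0.3, -0.7]
gripper_width: 0.169
grasp_force: 60.7
```

```bash
python3 - <<'E'
from h import *
s=state(); print(s["tool_pos"],s["gripper_width"],s["grasp_force"],s["contact_force"])
plan([.46,-.04,.05],.15,.35)
d=place_of("top","pan"); print(d)
E
```

```text
[0.45009399 0.10811985 0.04924692] 0.16895481831254694 60.714354515075684 [ 0.38762941 -0.29614849 -0.70293721]
go [0.014 0.297 0.003] [ 0.029  0.003 -0.082] dist 0.148 rotdeg 7.5
[{'at': [0.5739, 0.2677, -0.0011], 'p': 0.68}]
```

>>> jog_arm(
  motion="0 0.003 0.06 0 0.005 0 -0.02; 0 0.006 0.12 0 0.01 0 -0.035; 0 0.01 0.18 0 0.02 0 -0.05; 0 0.012 0.24 0.003 0.025 0 -0.065; 0 0.014 0.297 0.003 0.029 0.003 -0.082",
)

```text
time: 5.62
tool_pos: [0.4601, -0.0399, 0.05]
tool_rot: [-0.013, 0.982, 0.073, 0.173]
contact_force: [0.1, -1.1, -2.1]
gripper_width: 0.166
grasp_force: 60.7
```

```bash
python3 - <<'E'
from h import *
s=state(); print(s["tool_pos"],s["gripper_width"],s["grasp_force"],s["contact_force"])
for c in ["side","wrist","top"]:
    f=grab_frame(c); cv2.imwrite(f"pics/{c}2.png",f["color"][:,:,::-1])
    for t in ["pan","spout","pan_grip"]: print(c,t,[(np.round(d["at"],4),round(d["p"],2)) for d in place_of(c,t)])
plan([.492,-.046,.05],.15,.35)
E
```

```text
[ 0.46008647 -0.03992202  0.05003729] 0.16603387653547683 60.737364292144775 [ 0.13892209 -1.09950168 -2.08352909]
side pan [(array([ 0.565 , -0.0243,  0.0357]), 0.67)]
side spout [(array([ 0.5974, -0.027 ,  0.0939]), 0.92), (array([ 0.566 , -0.0252,  0.0393]), 0.26)]
side pan_grip [(array([ 0.4602, -0.0402,  0.0667]), 0.71)]
wrist pan [(array([ 0.5675, -0.0266,  0.0379]), 0.65)]
wrist spout []
wrist pan_grip [(array([ 0.4567, -0.0402,  0.0633]), 0.75)]
top pan [(array([ 0.5652, -0.0214,  0.0418]), 0.92), (array([ 0.4524, -0.0418,  0.0607]), 0.6)]
top spout [(array([ 0.6485, -0.1644,  0.2181]), 0.4)]
top pan_grip [(array([ 0.4533, -0.0423,  0.0618]), 0.76)]
go [0.056 0.024 0.022] [ 0.001  0.    -0.001] dist 0.032 rotdeg 0.1
```

View pics/wrist2.png

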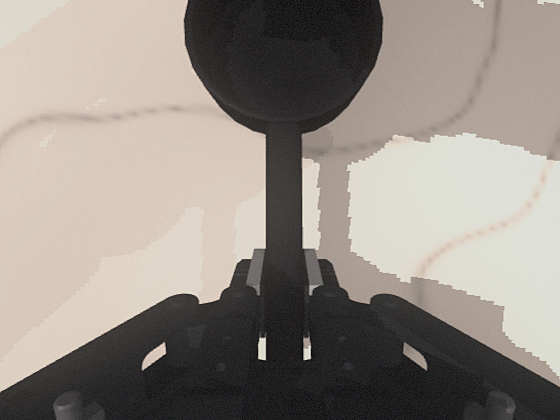

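The wrist picture shows the handle held centrally at (284,300), with the bowl straight ahead at (284,60). The pan is held level at (0.566,-0.024), so I move it forward 33 mm and lower it.

```bash
python3 - <<'E'
from h import *
plan([.4935,-.045,.05],.15,.35);plan([.4935,-.045,.0095],.15,.35)
E
```

```text
go [0.059 0.022 0.023] [ 0.001  0.    -0.001] dist 0.034 rotdeg 0.1
go [0.031 0.022 0.099] [ 0.001  0.    -0.001] dist 0.053 rotdeg 0.1
```

>>> jog_arm(
  motion="0 0.03 0.011 0.012 0 0 0; 0 0.059 0.022 0.023 0 0 0; 0 0.05 0.022 0.05 0 0 0; 0 0.04 0.022 0.075 0 0 0; 0 0.031 0.022 0.099 0 0 0",
)

```text
time: 6.85
tool_pos: [0.4921, -0.045, 0.0076]
tool_rot: [-0.013, 0.982, 0.072, 0.173]
contact_force: [-6.9, 1.6, 11.1]
gripper_width: 0.169
grasp_force: 62.4
```

```bash
python3 - <<'E'
from h import *
s=state(); print(s["tool_pos"],s["contact_force"])
for c in ["side","wrist"]:
    f=grab_frame(c)
    for t in ["pan","spout"]: print(c,t,[(np.round(d["at"],4),round(d["p"],2)) for d in place_of(c,t)])
E
```

```text
[ 0.49205557 -0.04496525  0.00757326] [-6.94494075  1.63302105 11.05701775]
side pan [(array([ 0.5969, -0.0301, -0.0011]), 0.78)]
side spout [(array([ 0.5982, -0.0276,  0.0964]), 0.97)]
wrist pan [(array([ 6.005e-01, -3.210e-02,  4.000e-04]), 0.59)]
wrist spout []
```

>>> jog_arm(
  motion="0 0.001 0 -0.004 0 0 0; 20 0.001 0 -0.004 0 0 0; 40 0.001 0 -0.004 0 0 0; 60 0.001 0 -0.004 0 0 0; 60 0.001 0 -0.004 0 0 0",
)

```text
time: 7.78
tool_pos: [0.4933, -0.0455, 0.0115]
tool_rot: [-0.013, 0.982, 0.072, 0.174]
contact_force: [0.5, 0.6, 0.1]
gripper_width: 0.599
grasp_force: 0.0
```

>>> jog_arm(
  motion="60 0.001 0 -0.01 0 0 0; 60 0.001 0 -0.05 0 0 0; 60 0.001 0 -0.1 0 0 0; 60 0.001 0 -0.2 0 0 0; 60 0.001 0 -0.3 0 0 0",
)

```text
time: 8.4
tool_pos: [0.4419, -0.0528, 0.1538]
tool_rot: [-0.013, 0.982, 0.072, 0.173]
contact_force: [0.1, 0.1, 0.6]
gripper_width: 0.597
grasp_force: 0.0
```

```bash
python3 - <<'E'
from h import *
s=state(); print(s["tool_pos"],s["contact_force"],s["gripper_width"])
for c in ["side","wrist","top"]:
    f=grab_frame(c); cv2.imwrite(f"pics/{c}3.png",f["color"][:,:,::-1])
    for t in ["pan","spout","gate_knob"]: print(c,t,[(np.round(d["at"],4),round(d["p"],2)) for d in place_of(c,t)])
E
```

```text
[ 0.44189035 -0.05277761  0.15376467] [0.10492062 0.05661892 0.5730068 ] 0.5974138062157168
side pan [(array([ 0.5955, -0.0292,  0.0022]), 0.94)]
side spout [(array([ 0.6007, -0.0256,  0.0965]), 0.9)]
side gate_knob [(array([ 0.6451, -0.1637,  0.2204]), 0.8)]
wrist pan [(array([ 0.6014, -0.0327, -0.0013]), 0.82)]
wrist spout []
wrist gate_knob []
top pan []
top spout [(array([ 0.6456, -0.162 ,  0.2186]), 0.63)]
top gate_knob [(array([ 0.6472, -0.1638,  0.2164]), 0.53)]
```

View pics/side3.png

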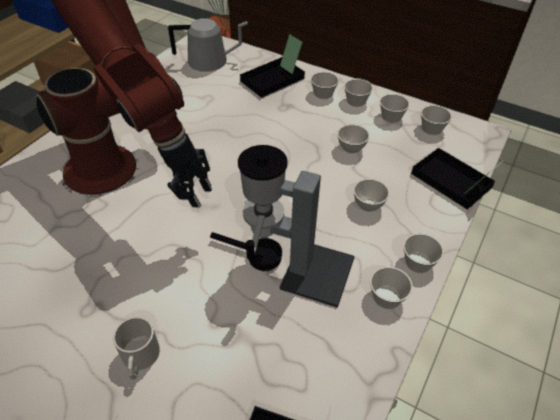

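The side picture shows the pan resting at (264,255) under the spout, let go, with the handle toward the robot and the gate still closed. Next I take the lever.

```bash
python3 - <<'E'
from h import *
A=np.array([.44,-.17,.30]);plan(A,.75,0)
plan([.54,-.19,.30],1.55,0,A,down(.75))
E
```

```text
go [ 0.065  0.231 -0.293] [ 0.069 -0.225 -0.398] dist 0.189 rotdeg 39.8
go [0.119 0.166 0.   ] [ 0.     0.    -0.533] dist 0.102 rotdeg 45.9
```

>>> jog_arm(
  motion="60 0.013 0.03 -0.06 0.014 -0.045 -0.08; 60 0.026 0.09 -0.12 0.028 -0.09 -0.16; 60 0.04 0.14 -0.18 0.04 -0.135 -0.24; 60 0.05 0.19 -0.24 0.055 -0.18 -0.32; 60 0.065 0.231 -0.293 0.069 -0.225 -0.398",
)

```text
time: 9.62
tool_pos: [0.4403, -0.1712, 0.302]
tool_rot: [0.001, 0.93, 0.368, -0.0]
contact_force: [0.0, 0.4, 0.5]
gripper_width: 0.597
grasp_force: 0.0
```

```bash
python3 - <<'E'
from h import *
s=state(); A=s["tool_pos"];print(A,s["tool_rot"]); plan([.54,-.19,.30],1.55)
plan([.647,-.162,.27],1.9,0,np.array([.54,-.19,.30]),down(1.55))
E
```

```text
[ 0.44033731 -0.17116901  0.30203334] [ 9.01197888e-04  9.29971179e-01  3.67631148e-01 -3.64890014e-04]
go [0.12  0.164 0.004] [ 0.001  0.001 -0.531] dist 0.101 rotdeg 45.7
go [0.06  0.213 0.06 ] [ 0.     0.    -0.233] dist 0.115 rotdeg 20.1
```

>>> jog_arm(
  motion="60 0.024 0.033 0 0 0 -0.11; 60 0.048 0.066 0 0 0 -0.22; 60 0.07 0.1 0.002 0 0 -0.33; 60 0.095 0.13 0.003 0 0 -0.44; 60 0.12 0.164 0.004 0 0 -0.531",
)

```text
time: 10.25
tool_pos: [0.5408, -0.1891, 0.2987]
tool_rot: [0.001, 0.714, 0.7, 0.0]
contact_force: [0.1, -0.7, -0.3]
gripper_width: 0.601
grasp_force: 0.0
```

```bash
python3 - <<'E'
from h import *
s=state(); A=s["tool_pos"];print(A,s["tool_rot"]); plan([.647,-.162,.27],1.9)
E
```

```text
[ 0.54076952 -0.18910192  0.29874499] [7.39151194e-04 7.13967743e-01 7.00178159e-01 2.48171078e-04]
go [0.058 0.211 0.058] [ 0.001  0.001 -0.232] dist 0.113 rotdeg 20.0
```

>>> jog_arm(
  motion="60 0.012 0.04 0 0 0 -0.05; 60 0.024 0.08 0 0 0 -0.1; 60 0.036 0.13 0.02 0 0 -0.15; 60 0.048 0.17 0.04 0 0 -0.2; 60 0.058 0.211 0.058 0 0 -0.232",
)

```text
time: 10.88
tool_pos: [0.647, -0.1623, 0.2693]
tool_rot: [0.001, 0.583, 0.812, -0.0]
contact_force: [0.1, -0.2, -0.6]
gripper_width: 0.598
grasp_force: 0.0
```

```bash
python3 - <<'E'
from h import *
s=state(); A=s["tool_pos"];print(A,s["tool_rot"])
for c in ["side","wrist","top"]:
    f=grab_frame(c); cv2.imwrite(f"pics/{c}4.png",f["color"][:,:,::-1])
    for t in ["gate_knob","spout","pan"]: print(c,t,[(np.round(d["at"],4),round(d["p"],2)) for d in place_of(c,t)])
    P=pts(f,np.ones((420,560),bool)); k=P[(abs(P[:,2]-.234)<.004)&(np.hypot(P[:,0]-.647,P[:,1]+.162)<.02)]
    if len(k): print("knobtop",len(k),k.mean(0),k.min(0),k.max(0))
plan([.647,-.162,.199],1.9)
E
```

```text
[ 0.64698326 -0.16234081  0.2693021 ] [ 6.18168607e-04  5.83111758e-01  8.12391713e-01 -2.31163638e-05]
side gate_knob [(array([ 0.6483, -0.1638,  0.2185]), 0.92)]
side spout [(array([ 0.6019, -0.0269,  0.0959]), 0.72), (array([ 0.4928, -0.0455,  0.0226]), 0.29)]
side pan [(array([ 0.6001, -0.0322, -0.0024]), 0.62)]
knobtop 50 [ 0.64868589 -0.16149553  0.23284732] [ 0.63925821 -0.16978018  0.23031066] [ 0.65753344 -0.15343596  0.23622064]
wrist gate_knob [(array([ 0.6447, -0.159 ,  0.221 ]), 0.64)]
wrist spout []
wrist pan []
knobtop 716 [ 0.64768544 -0.15861642  0.23409678] [ 0.63913223 -0.16784356  0.23001544] [ 0.65675138 -0.15063053  0.23648231]
top gate_knob []
top spout []
top pan []
go [0.001 0.002 0.145] [ 0.002  0.002 -0.004] dist 0.072 rotdeg 0.4
```

View pics/wrist4.png

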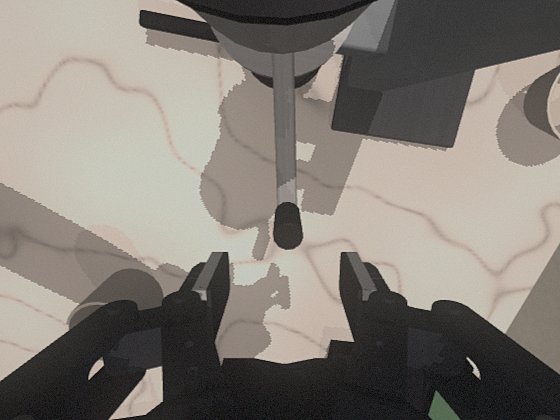

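The wrist picture shows the knob at (287,230), centred between the open pads at 228 and 342, with nothing else in the way. I descend and close.

>>> jog_arm(
  motion="60 0.004 0.002 0.03 0 0 0; 60 0.004 0.002 0.06 0 0 0; 60 0.004 0.002 0.09 0 0 0; 60 0.004 0.002 0.12 0 0 0; 60 0.004 0.002 0.142 0 0 0",
)

```text
time: 12.1
tool_pos: [0.6463, -0.1604, 0.198]
tool_rot: [0.001, 0.584, 0.812, -0.0]
contact_force: [-0.8, 0.0, -0.2]
gripper_width: 0.6
grasp_force: 0.0
```

>>> jog_arm(
  motion="45 0 0 0 0 0 0; 30 0 0 0 0 0 0; 15 0 0 0 0 0 0; 0 0 0 0 0 0 0; 0 0 0 0 0 0 0",
)

```text
time: 12.72
tool_pos: [0.6475, -0.1607, 0.201]
tool_rot: [0.003, 0.584, 0.812, 0.001]
contact_force: [3.4, 0.6, 2.4]
gripper_width: 0.195
grasp_force: 58.5
```

```bash
python3 - <<'E'
from h import *
s=state(); p=s["tool_pos"];print(p,s["tool_rot"],s["contact_force"],s["gripper_width"],s["grasp_force"])
import math
r=rot(s["tool_rot"]); yaw=math.atan2(*r.apply([1,0,0])[[1,0]]); print("yaw",yaw)
# axis from knob dir: disp yaw ~10deg
for y in (9.5,10.3):
  a=math.radians(y); c,sn=math.cos(a),math.sin(a); k=np.array([.024*c+.138*sn,.024*sn-.138*c]); print("axis",p[:2]-k)
E
```

```text
[ 0.64754905 -0.16070794  0.20099964] [2.59389358e-03 5.83899170e-01 8.11821791e-01 6.39997207e-04] [3.39171391 0.6082552  2.37126769] 0.19480921768233272 58.491883277893066
yaw 1.8945336660175927
axis [ 0.60110162 -0.02856167]
axis [ 0.5992611  -0.02922306]
```

```bash
cat >> h.py <<'E'
def arc(ths,axis=(.600,-.029)):
    s=state(); p=s["tool_pos"]; r=rot(s["tool_rot"]); k=np.array([p[0]-axis[0],p[1]-axis[1],0])
    a=np.arctan2(k[1],k[0]); t0=np.radians(10-80.1)-a; print("theta now",t0,"rad",np.linalg.norm(k))
    for t in ths:
        q=R.from_euler('z',-(t-t0)); d=q.apply(k)-k
        print(t,np.round(r.inv().apply(d)/.5,4),np.round((r.inv()*q*r).as_rotvec()/1.5,3))
E
python3 -c "
from h import *
arc([.05,.1,.15,.2,.3,.4])"
```

```text
theta now 0.0008632907733399087 rad 0.14002819136216338
0.05 [ 0.     -0.0138 -0.0001] [ 0.    -0.     0.033]
0.1 [ 0.0007 -0.0277 -0.0001] [ 0.    -0.     0.066]
0.15 [ 0.0022 -0.0417 -0.0002] [ 0.    -0.     0.099]
0.2 [ 0.0043 -0.0555 -0.0002] [ 0.    -0.001  0.133]
0.3 [ 0.0106 -0.0828 -0.0004] [ 0.001 -0.001  0.199]
0.4 [ 0.0195 -0.1093 -0.0005] [ 0.001 -0.001  0.266]
```

>>> jog_arm(
  motion="0 0 -0.014 0 0 0 0.033; 0 0.001 -0.028 0 0 0 0.066; 0 0.002 -0.042 0 0 0 0.1; 0 0.004 -0.056 0 0 0 0.133; 0 0.004 -0.056 0 0 0 0.133",
)

```text
time: 13.35
tool_pos: [0.6203, -0.1677, 0.2009]
tool_rot: [0.003, 0.662, 0.75, 0.001]
contact_force: [4.0, 0.4, 3.8]
gripper_width: 0.19
grasp_force: 59.0
```

```bash
python3 -c "
from h import *
arc([.25,.3,.35,.4,.45,.5])
f=grab_frame('side'); print([place_of('side',t)[:1] for t in ('gate_knob','pan','spout')])"
```

```text
theta now 0.2018772741135424 rad 0.1401381156368402
0.25 [ 0.     -0.0135 -0.0001] [ 0.    -0.     0.032]
0.3 [ 0.0008 -0.0275 -0.0001] [ 0.    -0.     0.065]
0.35 [ 0.0022 -0.0414 -0.0002] [ 0.    -0.     0.099]
0.4 [ 0.0043 -0.0553 -0.0003] [ 0.    -0.001  0.132]
0.45 [ 0.0071 -0.069  -0.0004] [ 0.    -0.001  0.165]
0.5 [ 0.0106 -0.0826 -0.0004] [ 0.    -0.001  0.199]
[[{'at': [0.6183, -0.169, 0.2169], 'p': 0.73}], [{'at': [0.5985, -0.0293, -0.0005], 'p': 0.75}], [{'at': [0.5978, -0.029, 0.0973], 'p': 0.77}]]
```

The knob follows the arm closely, so I'll use the same step for the next click.

>>> jog_arm(
  motion="0 0 -0.014 0 0 0 0.033; 0 0.001 -0.028 0 0 0 0.066; 0 0.002 -0.042 0 0 0 0.1; 0 0.004 -0.056 0 0 0 0.133; 0 0.004 -0.056 0 0 0 0.133",
)

```text
time: 14.18
tool_pos: [0.5923, -0.1691, 0.2009]
tool_rot: [0.002, 0.733, 0.68, 0.001]
contact_force: [4.3, 1.2, 6.1]
gripper_width: 0.193
grasp_force: 59.3
```

>>> jog_arm(
  motion="0 0 -0.014 0 0 0 0.033; 0 0.001 -0.028 0 0 0 0.066; 0 0.002 -0.042 0 0 0 0.1; 0 0.004 -0.056 0 0 0 0.133; 0 0.004 -0.056 0 0 0 0.133",
)

```text
time: 14.8
tool_pos: [0.5647, -0.165, 0.2009]
tool_rot: [0.002, 0.797, 0.604, 0.002]
contact_force: [4.1, 1.4, 5.1]
gripper_width: 0.195
grasp_force: 59.4
```

```bash
python3 -c "
from h import *
arc([.65,.7,.75,.8])
print(state()['contact_force'])
f=grab_frame('side'); print([place_of('side',t)[:1] for t in ('gate_knob','pan','spout')])"
```

```text
theta now 0.6015334856415233 rad 0.14051333550443537
0.65 [ 0.0001 -0.0136 -0.0001] [ 0.    -0.     0.032]
0.7 [ 0.0008 -0.0276 -0.0002] [ 0.    -0.     0.066]
0.75 [ 0.0022 -0.0416 -0.0002] [ 0.    -0.001  0.099]
0.8 [ 0.0044 -0.0555 -0.0003] [ 0.    -0.001  0.132]
[4.05738824 1.43848735 5.07053278]
[[{'at': [0.5652, -0.1662, 0.216], 'p': 0.97}], [{'at': [0.596, -0.0308, 0.0014], 'p': 0.85}], [{'at': [0.599, -0.0272, 0.0962], 'p': 0.59}]]
```

>>> jog_arm(
  motion="0 0 -0.014 0 0 0 0.033; 0 0.001 -0.028 0 0 0 0.066; 0 0.002 -0.042 0 0 0 0.1; 0 0.004 -0.055 0 0 0 0.133; 0 0.004 -0.055 0 0 0 0.133",
)

```text
time: 15.62
tool_pos: [0.5387, -0.1555, 0.2009]
tool_rot: [0.002, 0.853, 0.521, 0.002]
contact_force: [3.5, 1.4, 6.5]
gripper_width: 0.195
grasp_force: 59.4
```

>>> jog_arm(
  motion="0 0 0 0 0 0 0; 0 0 0 0 0 0 0; 0 0 0 0 0 0 0; 0 0 0 0 0 0 0; 0 0 0 0 0 0 0",
)

```text
time: 16.25
tool_pos: [0.5388, -0.1556, 0.2009]
tool_rot: [0.002, 0.853, 0.522, 0.002]
contact_force: [3.4, 0.6, 6.3]
gripper_width: 0.191
grasp_force: 59.4
```

```bash
python3 -c "
from h import *
arc([.8])
for c in ('side','wrist'):
  f=grab_frame(c); cv2.imwrite('pics/%s5.png'%c,f['color'][:,:,::-1]); print([[(np.round(d['at'],4),d['p']) for d in place_of(c,t)[:1]] for t in ('gate_knob','pan','spout','mug','bowl_far','bowl_left')])"
```

```text
theta now 0.7974251537791308 rad 0.1406277580287106
0.8 [-0.     -0.0007 -0.    ] [-0.    -0.     0.002]
[[(array([ 0.5375, -0.1588,  0.2186]), 0.97)], [(array([ 0.5958, -0.0318, -0.0021]), 0.73)], [(array([ 0.5982, -0.0318,  0.0953]), 0.86)], [], [(array([ 0.7576,  0.2787, -0.0024]), 0.86)], [(array([6.056e-01, 4.789e-01, 5.000e-04]), 0.61)]]
[[(array([ 0.5389, -0.1545,  0.2164]), 0.95)], [], [], [], [], []]
```

View pics/side5.png

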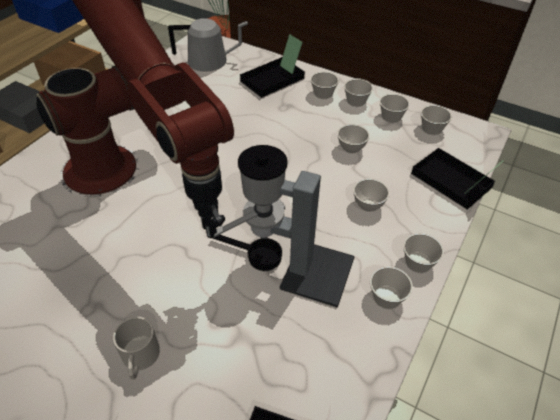

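The side picture shows the gripper holding the knob at (213,222), the pan under the spout at (264,255), and the mug and bowls where they were. The lever reads about 0.80 rad, so I hand the job in.

```bash
python3 -c "
from plant import *
print(job_done())"
```

```text
the job is handed in; nothing more can be done
None
```

I handed the job in with the pan flat under the spout (about 3 mm off by the last picture), and the gripper holding the lever at about 0.80 rad, between the fourth and fifth clicks; no verdict came back.

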